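# Prime a microfluidic chip

## Robot

A 6-joint arm with a two-finger parallel gripper is mounted at the origin on the work surface. World frame = base frame: x ahead of the robot, y to its left, z up, the work surface at z = 0. Lengths are in m, angles in rad, forces in N, time in s.
With the tool pointing down it reaches from about 0.375 to 0.75 m from the base axis. Payload 9 kg.
Tool frame: the origin (TCP) lies between the finger pads; the fingertips stand 22 mm ahead of it and the grasp point (between the pads) lies 3 mm ahead of it; z points along the fingers, y is the line along which they close (so a half turn about z gives the same grasp; the last joint's range is limited). The gripper opens to 85 mm and grips with 20 to 120 N. Pads are 22 mm wide; open, the fingers measure 114 mm over their backs; the gripper's body (76 mm by 85 mm) begins 54 mm behind the grasp point. The pads swing forward as they close: fully open they stand 13 mm farther back than shut.
Start: joints at [1.099, 0.104, 0.097, 1.564, 0, 1.353], TCP at [0.151, 0.581, 0.253] pointing down, gripper open.
Joint ranges: [-2.99, 2.99], [-0.84, 1.86], [-1.1, 1.16], [-1.84, 2.11], [-1.51, 1.56], [-3.14, 3.14]. Speed limits (rad/s): [2.22, 2.22, 2.57, 3.14, 3.14, 3.14].

## Interface

Orientations are given as a 3x3 rotation matrix whose columns are the frame's x, y, z axes.
In Python, from workcell import arm, capture gives the robot as it stands. The module is installed in compiled form; this text tells all that it offers.
- The arm moves only by the tool arm_command, never from a script. Its argument "steps" is a list of rows, each a list of 5 numbers: the shift along the tool's x, y, z each as a share of 0.05 m, from -1 to 1, then the turn about the tool's z as a share of 0.08 rad, from -1 to 1, then the opening, from -1 (shut) to 1 (fully open). In form: [[dx, dy, dz, twist, claw], ...]. A call has 1 to 12 rows; each row shifts and turns the commanded pose from where the row before left it, along the tool's axes as they then stand; what a row does not reach is not made up. A row lasts 1/8 s, in which the tool goes at most 62.5 mm and 10.7 degrees, less where a joint would pass 70% of its speed; a pose out of reach is approached as far as the arm can. A call with a number of a shift or a turn outside -1 to 1 is refused whole. A call with a gripper value outside its range is refused whole. The fingers move at their own pace and stop on an object; "grip_force" is the grip in N (left out, the last holds). Time passes only in rows, so rows that do not move let the fingers close. It gives the time, the measured TCP pose, the force, the opening and the grip force at its end, in the units of the state.
- arm.sense(): the state, without advancing time (a new reading comes with each control period).
- capture(name): name is "side" or "top"; returns a dict with "frame" (420x560x3 uint8, blue, green, red), "depth" (420x560 float32, m along the optical axis (not along the pixel's ray), 0 where there is no reading), "mtx" (3x3 intrinsics, pixels), "R" (3x3) and "t" (3): a world point X has camera coordinates R X + t. Camera axes: x right, y down, z forward; pixel columns grow to the right and rows downward; lengths in m; the calibration is good to about 2 mm. A picture is of the moment at which its call begins.
- arm.job_done(): hands the job in; it is judged then, once.
The state is a dict: "time": time; "joint_positions": joint angles; "qvel": joint speeds; "joint_torque": joint torques, N m; "tcp_pos": TCP position; "orientation": TCP orientation; "wrist_force": force on the tool from outside, world axes, zero at the start; "wrist_torque": the same for the moment, N m; "grip_width": opening from 0.0 (shut) to 1.0 (fully open); "grip_force": force on a finger pad.
Only numpy, scipy, OpenCV 4.12 (cv2) and the standard library are available. Lean on these libraries where they do the work, as an engineer would, in place of code of your own. Each camera call takes 0.05 s, during which the arm holds its last target. There are 200 camera calls.

## Task

Take the orange chip cartridge by its grip block and seat it in the pocket of the black priming station, either way round, fully down so that its plate lies flush with the station's top, and leave it there; lower it in, do not drop it. Then press the priming pump's spring-loaded red plunger half-way down, 12 mm, so that the top of its cap is level with the green band on the gauge strip, never pushing it all the way to its bottom stop, and keep it pressed there: the program finishes while the robot is still holding the plunger down. Leave the blue and grey cartridges, the bottle, jar, beaker and screwdriver where they are.

Things in the scene. Friction and masses are not known exactly. Their poses are not given: they have to be found in the camera images.
- orange_grip (a point): grip point of the orange cartridge: in the middle of its grip block, 30 mm above its underside, 4 mm below the block's top. x along the plate, z up. Grip the block across its 24 mm (along y). The plate's top is 22 mm below this point and sticks out 5 mm past the block on both sides: keep fingertips above it. When seated, this point is 22 mm above the pocket point.
- orange: orange chip cartridge, loose on the bench: plate 70 x 34 x 8 mm (x, y, z), on its middle a grip block 40 x 24 x 26 mm, so 34 mm high in all; a brass nut 10 mm wide and 5 mm high at each end of the plate. About 90 g. Clear bench beside it for open fingers. Origin at the centre of its underside, x along the plate.
- pocket (a point): centre of the mouth of the pocket in the station's top face. Pocket 73 x 37 mm (x, y), 8 mm deep, 1.5 mm chamfer; its long way is x, z up.
- station: black priming station, fixed: block 140 x 110 x 30 mm (x, y, z) on the bench, the pocket (bright metal floor) in the middle of its top with a white line on either side; a brass screw head 12 mm wide, 5 mm high at each corner. Origin at the centre of its underside.
- plunger_top (a point): centre of the flat top of the pump's red plunger cap (40 mm across, 12 mm thick); moves with it. It is 97 mm above the bench when up, 85 mm half-way, 73 mm at the bottom stop.
- pump: priming pump, fixed: grey box 80 x 90 x 50 mm (x, y, z) on the bench, the plunger at its middle. A gauge strip 12 mm wide, 4 mm thick, rising to 108 mm above the bench, stands 34 mm from the plunger's axis on the pump's -y side; white at the top, black below, with a green band from 81 to 89 mm. Origin at the centre of its underside.
- plunger (a joint): travel of the plunger, m: 0 up, 0.024 at the bottom stop, grows as it is pressed straight down. The spring pushes back with about 4 N at the start, 8 N half-way, 12 N at the bottom, and returns it when let go.
- blue_grip (a point): blue chip cartridge like the orange one, not to be used; the point is 30 mm above its underside in the middle of its grip block.
- grey_grip (a point): grey chip cartridge like the orange one, not to be used; the point is 30 mm above its underside in the middle of its grip block.
- bottle: white bottle with a blue cap, 52 mm across, 120 mm tall, loose, to be left alone; origin at the centre of its underside.
- jar: amber jar with a black lid, 60 mm across, 75 mm tall, loose, to be left alone; origin at the centre of its underside.
- beaker: clear plastic beaker, 70 mm across, 90 mm tall, loose, to be left alone; origin at the centre of its underside.
- screwdriver: screwdriver 160 mm long lying on the bench along its x, loose, to be left alone; origin on its underside.
Not all that is in view belongs to the job. Several things look just like the orange: the one meant starts farthest to the robot's right. There is more than one size of the station; the one meant has the size given above.

How it is judged:
On the way, in this order (a step that is already met when the one before it is completed fails the run):
1. the orange cartridge is seated flush in the station's pocket and let go, the plunger still up (z of orange_grip in the frame of pocket between 0.02 and 0.0238 m and horizontal distance between orange_grip and pocket below 0.004 m and angle between orange_grip's own z axis and vertical below 0.05 rad and angle between the x axis of orange_grip and the x axis of pocket, either way round below 0.09 rad and contact force between the fingers and orange below 0.05 N and value of joint plunger below 0.004 m), for 0.2 s.
2. the robot holds the plunger half-way down (8 to 16 mm), the cartridge still seated (value of joint plunger between 0.008 and 0.016 m and contact force between any of the fingers, the arm and plunger above 2 N and z of orange_grip in the frame of pocket between 0.02 and 0.0238 m and horizontal distance between orange_grip and pocket below 0.004 m and angle between orange_grip's own z axis and vertical below 0.05 rad and angle between the x axis of orange_grip and the x axis of pocket, either way round below 0.09 rad), for 0.5 s.
At the end, for the whole second after the job is handed in: The orange cartridge lies in the pocket, not held: within 4 mm and 0.09 rad of the pocket, upright, its plate flush to 2 mm. The plunger is held still by the robot between 8 and 16 mm of travel, with more than 2 N on it, and stays so through the last second (all of step 2 and contact force between the fingers and orange below 0.05 N and velocity of joint plunger between -0.01 and 0.01 m/s and linear speed of orange below 0.02 m/s); the arm keeps its last pose, push and grip.
It fails at once if the plunger is pushed to its bottom stop (beyond 22 mm) (value of joint plunger above 0.022 m).
It fails at once if the orange cartridge is dropped or thrown (faster than 0.5 m/s, not in the fingers) (linear speed of orange above 0.5 m/s and contact force between the fingers and orange below 0.05 N).
It fails at once if the blue or grey cartridge is moved by more than 20 mm (distance of any of blue_grip, grey_grip from where it was at the start of the episode above 0.02 m).
It fails at once if the bottle, jar, beaker or screwdriver is moved by more than 30 mm or a standing one tipped over (distance of any of bottle, jar, beaker, screwdriver from where it was at the start of the episode above 0.03 m or angle between any of bottle, jar, beaker's own z axis and vertical above 0.5 rad).
It also fails if it takes over 48 s, if anything falls off the work surface, if the arm or the gripper's body presses on something with over 40 N, if the wrist force passes 120 N, or if a joint passes its speed limit or range.

## Working session

There is one attempt and no reset: what is moved stays moved. The work goes in short steps, Python scripts to look and compute and a tool call to move; the robot and the scene stay as the last step left them, time stands still between calls to the robot, and variables do not carry over. Pictures are saved under pics/ and viewed, at most 10 in all, crops included, and the job is handed in when it is done.

Besides the shell and the picture viewer there is one more tool, called after ">>>" in YAML: its name, and indented under it one key for each argument. arm_command: Moves the arm, as the interface text tells. Its arguments: {"type":"object","properties":{"steps":{"type":"array","items":{"type":"array","items":{"type":"number"}}},"grip_force":{"type":"number"}},"required":["steps"]}

```bash
mkdir -p pics
cat > h.py <<'E'
import numpy as np, cv2
from workcell import arm, capture
def snap(n,f):
    c=capture(n); cv2.imwrite(f'pics/{f}.png',c['frame']); np.savez(f'{f}.npz',**c); return c
def ray(c,u,v,z):
    "world point on height z seen at pixel u,v"
    d=c['R'].T@np.linalg.inv(c['mtx'])@np.array([u,v,1.]); o=-c['R'].T@c['t']
    return o+d*(z-o[2])/d[2]
def dep(c,u,v):
    z=c['depth'][int(v),int(u)]
    return c['R'].T@(np.linalg.inv(c['mtx'])@np.array([u,v,1.])*z-c['t'])
E
python3 - <<'E'
from h import *
for n in('top','side'):
    c=snap(n,n+'0'); print(n,-c['R'].T@c['t'],c['R'][2])
print(arm.sense())
E
```

```text
top [0.3820344  0.0657866  1.46681185] [ 0.11463297 -0.00398652 -0.99339991]
side [ 0.26566858 -0.62748042  0.68913788] [ 0.28315201  0.70535822 -0.64984207]
{'time': 0.1, 'joint_positions': array([ 1.09929242e+00,  1.04627046e-01,  9.65840512e-02,  1.56390717e+00,
       -7.21539714e-06,  1.35308928e+00]), 'qvel': array([-0.00185593, -0.00127124,  0.00078436,  0.00062847, -0.00134148,
       -0.0001984 ]), 'joint_torque': array([ 6.01201740e-03, -5.58203137e+01,  5.04723001e+01,  1.30260782e-02,
       -3.37926249e-04,  3.22000074e-05]), 'tcp_pos': array([0.15052366, 0.58054156, 0.25262779]), 'orientation': array([[-9.67966021e-01,  2.51080692e-01, -5.17676292e-04],
       [ 2.51081109e-01,  9.67965502e-01, -1.03121669e-03],
       [ 2.42174193e-04, -1.12816145e-03, -9.99999334e-01]]), 'wrist_force': array([ 0.0780689 , -0.62549231, -0.07354162]), 'wrist_torque': array([0.03826223, 0.03499885, 0.04287151]), 'grip_force': 0.0, 'grip_width': 0.9987979293065037}
```

View pics/top0.png

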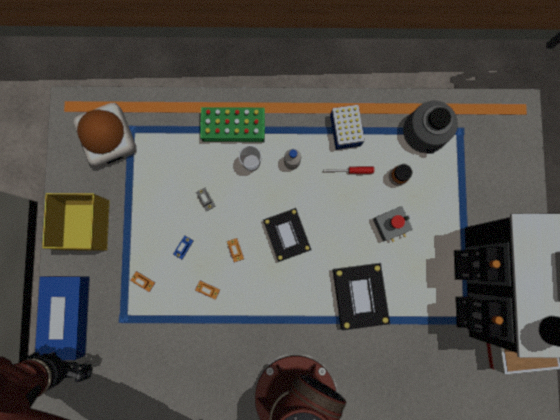

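View pics/side0.png

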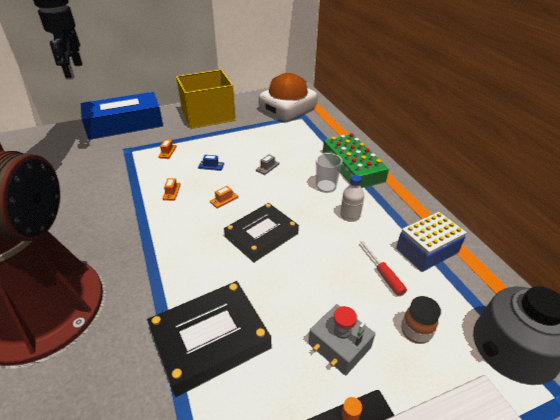

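The top picture shows three orange cartridges at (143,282), (207,290) and (235,250). The orange dots at (496,265) and (497,320) sit on black boxes at the bench's edge. Two black stations are at (287,234) and (361,296), and the pump is at (396,222). The rightmost cartridge is (235,250). I'll check that choice in a close crop and measure the stations.

Run:
```python
from h import *
c=dict(np.load('top0.npz')); f=c['frame']
a=cv2.resize(f[200:335,180:415],None,fx=3.4,fy=3.4,interpolation=cv2.INTER_CUBIC)
cv2.imwrite('pics/crop1.png',cv2.convertScaleAbs(a,alpha=1.4))
for n,u,v in[('stA',272,244),('stB',350,312),('orange',235,250),('knob',496,265),('knob2',497,320),('cap',398,222),('pumpbox',382,218)]: print(n,dep(c,u,v).round(4))
s=dict(np.load('side0.npz')); b=s['frame'][90:420,140:400]
cv2.imwrite('pics/crop2.png',cv2.resize(cv2.convertScaleAbs(b,alpha=1.2),None,fx=1.8,fy=1.8,interpolation=cv2.INTER_CUBIC))
```

```text
stA [0.46   0.0732 0.0281]
stB [ 0.2563 -0.1618  0.0432]
orange [0.4408 0.1863 0.0352]
knob [ 0.3955 -0.4923  0.2873]
knob2 [ 0.2593 -0.4891  0.2849]
cap [ 0.5224 -0.2979  0.1002]
pumpbox [ 0.5397 -0.2627  0.0493]
```

View pics/crop1.png

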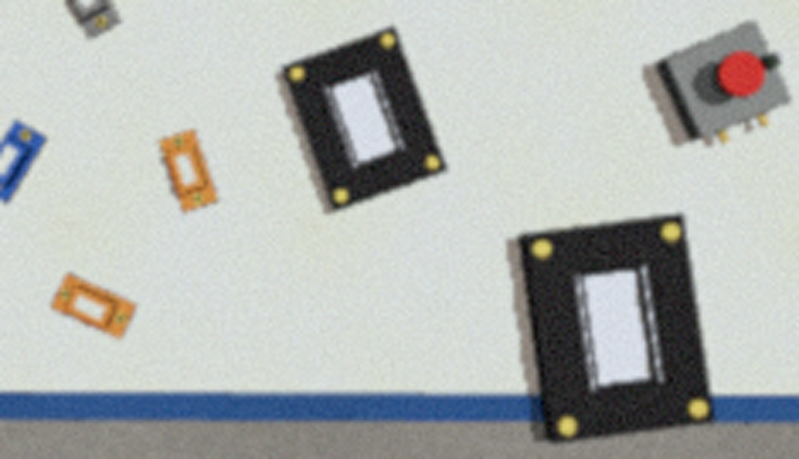

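View pics/crop2.png

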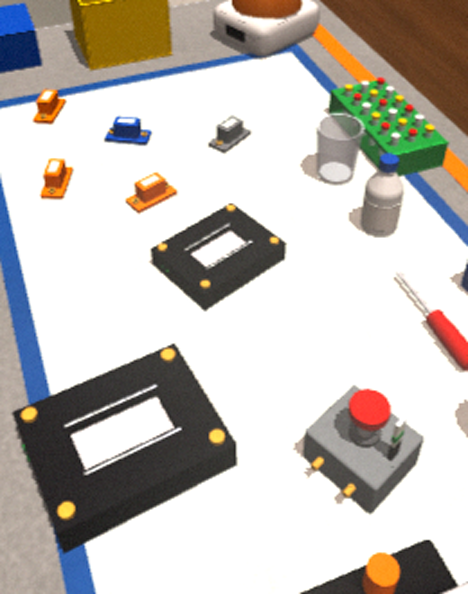

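The crops confirm it. The orange at top (235,250) / side (223,196) is the rightmost and clear of its neighbours. Station A at (287,234) is 30 mm high, while B is 43 mm and too large. Next I'll measure poses from both views.

```bash
cat >> h.py <<'E'
def blob(c,u,v,r,lo,hi):
    "centroid of the hsv-coloured pixels within r of u,v"
    h=cv2.cvtColor(c['frame'],cv2.COLOR_BGR2HSV); m=cv2.inRange(h,np.array(lo),np.array(hi))
    k=np.zeros_like(m); cv2.circle(k,(int(round(u)),int(round(v))),r,255,-1); y,x=np.nonzero(m&k)
    return x.mean(),y.mean(),len(x)
E
python3 - <<'E'
from h import *
T=dict(np.load('top0.npz'));S=dict(np.load('side0.npz'))
tf=lambda p:[((x+.5)/3.4-.5+180,(y+.5)/3.4-.5+200) for x,y in p]
sf=lambda p:[((x+.5)/1.8-.5+140,(y+.5)/1.8-.5+90) for x,y in p]
for n,c,p in[('T',T,tf([(297,74),(388,40),(432,162),(341,196)])),('S',S,sf([(162,247),(231,208),(275,240),(204,284)]))]:
    q=[]
    for u,v in p:
        b=blob(c,u,v,4,(12,90,90),(35,255,255)); q.append(ray(c,b[0],b[1],.034)[:2]); print(n,(u,v),b)
    q=np.array(q); print(q.round(4),'ctr',q.mean(0).round(4),'sides',[np.linalg.norm(q[i]-q[i-1]).round(4) for i in range(4)])
    L=(q[2]+q[3]-q[0]-q[1]) ; L2=(q[1]+q[2]-q[0]-q[3]); print('ang',np.arctan2(L[1],L[0]),np.arctan2(L2[1],L2[0]))
for n,c,p in[('T',T,tf([(178,145),(199,198)])),('S',S,sf([(136,204),(167,190)]))]:
    q=np.array([ray(c,u,v,.012)[:2] for u,v in p]); d=q[1]-q[0]; print(n,q.round(4),q.mean(0),np.linalg.norm(d),np.arctan2(d[1],d[0]))
for n,c,p in[('T',T,tf([(741,74)])[0]),('S',S,sf([(370,407)])[0])]:
    h=cv2.cvtColor(c['frame'],cv2.COLOR_BGR2HSV);m=cv2.inRange(h,np.array((0,120,120)),np.array((6,255,255)))|cv2.inRange(h,np.array((172,120,120)),np.array((180,255,255)))
    k=np.zeros_like(m);cv2.circle(k,(int(p[0]),int(p[1])),16,255,-1);y,x=np.nonzero(m&k);print('cap',n,x.mean(),y.mean(),x.min(),x.max(),y.min(),y.max(),ray(c,x.mean(),y.mean(),.095))
a=cv2.resize(S['frame'][170:265,200:310],None,fx=6,fy=6,interpolation=cv2.INTER_CUBIC);cv2.imwrite('pics/crop3.png',a)
E
```

```text
T (267.0, 221.41176470588235) (np.float64(266.8181818181818), np.float64(221.1818181818182), 11)
T (293.7647058823529, 211.41176470588235) (np.float64(293.61538461538464), np.float64(211.3846153846154), 13)
T (306.70588235294116, 247.29411764705884) (np.float64(306.7142857142857), np.float64(247.5), 14)
T (279.94117647058823, 257.29411764705884) (np.float64(279.8181818181818), np.float64(257.1818181818182), 11)
[[ 0.5299  0.0895]
 [ 0.5608  0.0069]
 [ 0.4494 -0.0333]
 [ 0.4195  0.0491]] ctr [0.4899 0.0281] sides [np.float64(0.1176), np.float64(0.0882), np.float64(0.1184), np.float64(0.0876)]
ang -2.793164270526321 -1.2181229277559493
S (229.77777777777777, 227.0) (np.float64(229.86363636363637), np.float64(226.86363636363637), 22)
S (268.1111111111111, 205.33333333333331) (np.float64(267.8095238095238), np.float64(205.0952380952381), 21)
S (292.55555555555554, 223.11111111111111) (np.float64(291.82608695652175), np.float64(223.08695652173913), 23)
S (253.11111111111111, 247.55555555555554) (np.float64(253.59259259259258), np.float64(247.07407407407408), 27)
[[ 0.4204  0.0476]
 [ 0.531   0.0884]
 [ 0.5607  0.0064]
 [ 0.4507 -0.034 ]] ctr [0.4907 0.0271] sides [np.float64(0.087), np.float64(0.1178), np.float64(0.0872), np.float64(0.1172)]
ang -1.2187971409598173 0.3526324532507342
T [[0.4656 0.1979]
 [0.4173 0.178 ]] [0.44147707 0.18796851] 0.05221383921192406 -2.751066891269265
S [[0.4162 0.1694]
 [0.467  0.1836]] [0.44162093 0.17648604] 0.05276362258068576 0.273609764690183
cap T 398.01574803149606 221.17322834645668 392 404 215 227 [ 0.52539307 -0.29935037  0.095     ]
cap S 344.95303867403317 315.88950276243094 334 356 306 325 [ 0.52583934 -0.29897638  0.095     ]
```

View pics/crop3.png

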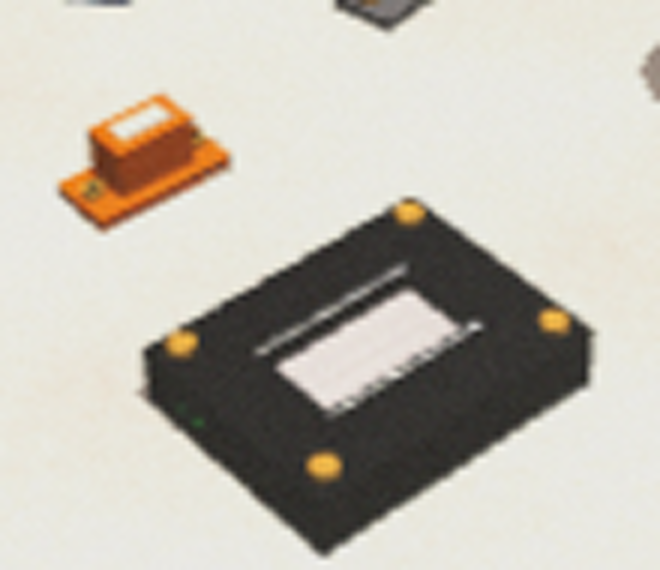

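Crop 3 shows the orange block's top corners at (90,131), (160,95), (193,122) and (117,156), with the white label at about (142,119). The pocket in station A is clear.

Run:
```python
from h import *
T=dict(np.load('top0.npz'));S=dict(np.load('side0.npz'))
g=lambda x,y:((x+.5)/6-.5+200,(y+.5)/6-.5+170)
q=np.array([ray(S,*g(*p),.034)[:2] for p in[(90,131),(160,95),(193,122),(117,156)]]);print('block S',q.round(4),q.mean(0))
for d in(q[1]-q[0],q[2]-q[3]):print(np.linalg.norm(d),np.arctan2(d[1],d[0]))
q=np.array([ray(S,*g(*p),.008)[:2] for p in[(60,188),(103,226),(230,157)]]);d=q[2]-q[1];print('plate S ctr',(q[0]+q[2])/2,np.linalg.norm(d),np.arctan2(d[1],d[0]))
print('label S',ray(S,*g(142,119),.034))
t=lambda x,y:((x+.5)/3.4-.5+180,(y+.5)/3.4-.5+200)
print('label T',ray(T,*t(188,171),.034))
for c,p,n in((T,(235,250),'T'),(S,(223,196),'S')):
    h=cv2.cvtColor(c['frame'],cv2.COLOR_BGR2HSV);m=cv2.inRange(h,np.array((3,120,60)),np.array((22,255,255)));k=np.zeros_like(m);cv2.circle(k,p,18,255,-1)
    r=cv2.minAreaRect(cv2.findNonZero(m&k));b=cv2.boxPoints(r);q=np.array([ray(c,*x,.008)[:2] for x in b]);print(n,q.mean(0),[ (np.linalg.norm(q[i]-q[i-1]).round(4),np.arctan2(*(q[i]-q[i-1])[::-1]).round(3)) for i in range(4)])
s=arm.sense();R=s['orientation'];print('tool x yaw',np.arctan2(R[1,0],R[0,0]))
```

```text
block S [[0.4218 0.1896]
 [0.4571 0.203 ]
 [0.4651 0.1794]
 [0.4281 0.1689]] [0.44302518 0.18522936]
0.03773414249201262 0.36244587493955205
0.038447329643463854 0.27773007678696654
plate S ctr [0.44320256 0.18485143] 0.0693655975581827 0.36491466191503563
label S [0.44504399 0.1894969  0.034     ]
label T [0.44098097 0.18655887 0.034     ]
T [0.44282129 0.1892462 ] [(np.float64(0.0655), np.float64(0.358)), (np.float64(0.0312), np.float64(-1.222)), (np.float64(0.0656), np.float64(-2.786)), (np.float64(0.0311), np.float64(1.918))]
S [0.44316123 0.19635283] [(np.float64(0.0619), np.float64(1.613)), (np.float64(0.0795), np.float64(0.347)), (np.float64(0.0652), np.float64(-1.577)), (np.float64(0.0756), np.float64(-2.822))]
tool x yaw 2.887795665293211
```

>>> arm_command:
  steps:
    - [0,0,0,-0.95,1]
    - [0,0,0,-0.95,1]
    - [0,0,0,-0.95,1]
    - [0,0,0,-0.95,1]
    - [0,0,0,-0.95,1]
    - [0,0,0,-0.95,1]
    - [0,0,0,-0.95,1]
    - [0,0,0,-0.95,1]
    - [0,0,0,0,1]
  grip_force: 30

```text
time: 1.23
tcp_pos: [0.1506, 0.5807, 0.2529]
orientation: [[-0.938, -0.346, -0.0], [-0.346, 0.938, -0.001], [0.0, -0.0, -1.0]]
wrist_force: [-0.6, -0.5, 0.1]
grip_width: 1.001
grip_force: 0.0
```

>>> arm_command:
  steps:
    - [-0.27,-0.94,0,0,1]
    - [-0.27,-0.94,0,0,1]
    - [-0.27,-0.94,0,0,1]
    - [-0.27,-0.94,0,0,1]
    - [-0.27,-0.94,0,0,1]
    - [-0.27,-0.94,0,0,1]
    - [-0.27,-0.94,0,0,1]
    - [-0.27,-0.94,0,0,1]
    - [-0.27,-0.94,0,0,1]
    - [-0.27,-0.94,0,0,1]
    - [0,0,0,0,1]
    - [0,0,0,0,1]

```text
time: 2.72
tcp_pos: [0.4401, 0.1869, 0.2532]
orientation: [[-0.939, -0.345, -0.001], [-0.345, 0.939, 0.0], [0.0, 0.0, -1.0]]
wrist_force: [-0.2, 0.9, -0.0]
grip_width: 1.003
grip_force: 0.0
```

>>> arm_command:
  steps:
    - [-0.05,0,0.75,0,1]
    - [0,0,0.75,0,1]
    - [0,0,0.75,0,1]
    - [0,0,0.75,0,1]
    - [0,0,0,0,1]

```text
time: 3.35
tcp_pos: [0.44, 0.1884, 0.1009]
orientation: [[-0.937, -0.348, -0.005], [-0.348, 0.938, -0.0], [0.005, 0.001, -1.0]]
wrist_force: [0.6, 0.0, 0.7]
grip_width: 0.999
grip_force: 0.0
```

Run:
```python
from h import *
S=snap('side','side1');s=arm.sense();print(s['tcp_pos'])
p=S['mtx']@(S['R']@np.r_[s['tcp_pos'][:2],.034]+S['t']);print(p[:2]/p[2])
cv2.imwrite('pics/crop4.png',cv2.resize(S['frame'][100:260,140:310],None,fx=3.6,fy=3.6,interpolation=cv2.INTER_CUBIC))
```

```text
[0.44141028 0.18844043 0.10309828]
[222.01392502 189.96797938]
```

View pics/crop4.png

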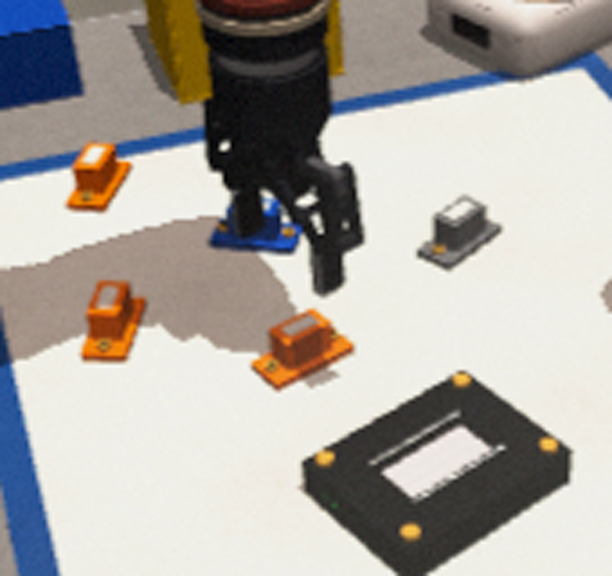

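The fingers straddle the right cartridge: the block top is at crop (301,324) and the TCP projects to (295,324). Descending.

>>> arm_command:
  steps:
    - [0,0.02,0.5,0,1]
    - [0,0,0.5,0,1]
    - [0,0,0.3,0,1]
    - [0,0,0,0,1]
    - [0,0,0,0,1]
    - [0,0,0,0,1]

```text
time: 4.15
tcp_pos: [0.4431, 0.1888, 0.0394]
orientation: [[-0.938, -0.347, 0.002], [-0.347, 0.938, 0.0], [-0.002, -0.0, -1.0]]
wrist_force: [0.2, -0.0, -0.1]
grip_width: 1.0
grip_force: 0.0
```

>>> arm_command:
  steps:
    - [0,0,0.09,0,1]
    - [0,0,0,0,1]
    - [0,0,0,0,-1]
    - [0,0,0,0,-1]
    - [0,0,0,0,-1]
    - [0,0,0,0,-1]
    - [0,0,0,0,-1]
    - [0,0,0,0,-1]
    - [0,0,0,0,-1]
    - [0,0,0,0,-1]
  grip_force: 40

```text
time: 5.4
tcp_pos: [0.4425, 0.1886, 0.034]
orientation: [[-0.938, -0.347, 0.0], [-0.347, 0.938, 0.0], [-0.0, -0.0, -1.0]]
wrist_force: [0.0, 0.3, 4.1]
grip_width: 0.271
grip_force: 40.8
```

>>> arm_command:
  steps:
    - [0,0,-0.2,0,-1]
    - [0,0,-0.4,0,-1]
    - [0,0,-0.5,0,-1]
    - [0,0,-0.5,0,-1]
    - [0,0,0,0,-1]
    - [0,0,0,0,-1]

```text
time: 6.15
tcp_pos: [0.4418, 0.1886, 0.113]
orientation: [[-0.938, -0.347, -0.001], [-0.347, 0.938, -0.0], [0.001, 0.0, -1.0]]
wrist_force: [-0.7, -0.2, -1.3]
grip_width: 0.271
grip_force: 40.3
```

Run:
```python
from h import *
S=snap('side','side2');s=arm.sense();print(s['tcp_pos'],s['wrist_force'],s['grip_width'])
R=s['orientation']
def pr(P): p=S['mtx']@(S['R']@P+S['t']); return (p[:2]/p[2])
for lab,off in(('ctr',(0,0)),('+x',(.035,0)),('-x',(-.035,0))):
    P=s['tcp_pos']+R@np.array([off[0],off[1],.026]); print(lab,((pr(P)-[185,120])*6).round(0))
cv2.imwrite('pics/crop5.png',cv2.resize(S['frame'][120:220,185:300],None,fx=6,fy=6,interpolation=cv2.INTER_CUBIC))
```

```text
[0.44159848 0.1885201  0.1126431 ] [-0.3275299   0.17372222 -0.26865918] 0.27248826135156456
ctr [212. 321.]
+x [143. 355.]
-x [279. 289.]
```

View pics/crop5.png

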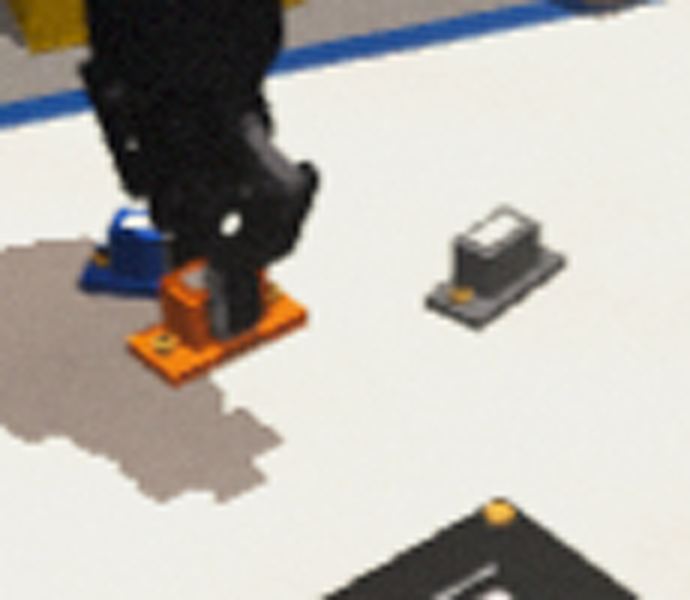

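The cartridge is held level, with plate top corners at crop (127,345), (176,380) and (307,315). I'll work out the in-hand offset.

Run:
```python
from h import *
S=dict(np.load('side2.npz'));tcp=np.array([.4416,.1885,.1126]);z=tcp[2]-.026
g=lambda x,y:((x+.5)/6-.5+185,(y+.5)/6-.5+120)
q=np.array([ray(S,*g(*p),z)[:2] for p in[(127,345),(176,378),(307,313)]]);print(q.round(4))
c=(q[0]+q[2])/2;d=q[2]-q[1];e=q[1]-q[0];print('ctr',c,'off',c-tcp[:2],np.linalg.norm(d),np.arctan2(d[1],d[0]),np.linalg.norm(e),np.arctan2(e[1],e[0]))
X=np.array([-.938,-.347]);Y=np.array([-.347,.938])
o=c-tcp[:2];print('off tool',o@X,o@Y)
D=np.array([.4903,.0276])-tcp[:2];print('move tcp tool',D@X,D@Y)
```

```text
[[0.4038 0.1875]
 [0.4168 0.1582]
 [0.4801 0.1819]]
ctr [0.44191358 0.18469682] off [ 0.00031358 -0.00380318] 0.0675235686906829 0.35829235436845863 0.032058738972351834 -1.1510950804918763
off tool 0.0010255669594921558 -0.0036761982637597973
move tcp tool 0.010151699999999979 -0.16782309999999998
```

>>> arm_command:
  steps:
    - [0.05,-0.4,0,0,-1]
    - [0.05,-0.7,0,0,-1]
    - [0.04,-0.7,0,0,-1]
    - [0.04,-0.7,0,0,-1]
    - [0,-0.6,0,0,-1]
    - [0,-0.256,0,0,-1]
    - [0,0,0.3,0,-1]
    - [0,0,0.3,0,-1]
    - [0,0,0,0,-1]
    - [0,0,0,0,-1]
    - [0,0,0,0,-1]

```text
time: 7.58
tcp_pos: [0.4924, 0.0283, 0.0843]
orientation: [[-0.938, -0.347, 0.001], [-0.347, 0.938, -0.0], [-0.001, -0.0, -1.0]]
wrist_force: [-0.1, -0.0, 0.2]
grip_width: 0.272
grip_force: 40.3
```

Run:
```python
from h import *
S=snap('side','side3');s=arm.sense();print(s['tcp_pos'],s['wrist_force'],s['orientation'][:2,0])
cv2.imwrite('pics/crop6.png',cv2.resize(S['frame'][175:260,210:310],None,fx=7,fy=7,interpolation=cv2.INTER_CUBIC))
```

```text
[0.49239164 0.02823006 0.08433285] [ 0.40685748  0.88485412 -0.53738446] [-0.93781178 -0.34714312]
```

View pics/crop6.png

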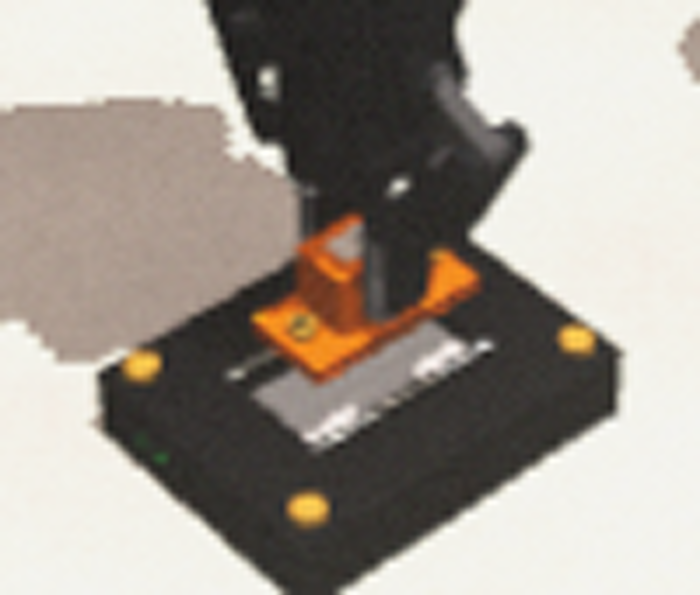

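The cartridge hangs over the pocket, with plate corners at (252,318), (320,378) and (480,275).

Run:
```python
from h import *
S=dict(np.load('side3.npz'));tcp=np.array([.4924,.0282,.0843]);z=tcp[2]-.026
g=lambda x,y:((x+.5)/7-.5+210,(y+.5)/7-.5+175)
q=np.array([ray(S,*g(*p),z)[:2] for p in[(252,318),(320,378),(480,274)]])
c=(q[0]+q[2])/2;X=np.array([-.938,-.347]);Y=np.array([-.347,.938])
m=(q[1]+q[2])/2   # middle of near long edge
print('ctr',c,'off tool',(c-tcp[:2])@X,(c-tcp[:2])@Y,'near edge mid',(m-tcp[:2])@X,(m-tcp[:2])@Y,np.linalg.norm(q[2]-q[1]))
n=ray(S,*g(302,326),z+.005)[:2]; print('nut', (n-tcp[:2])@X,(n-tcp[:2])@Y)
# same method on pocket: floor near corner and white line ends (z .03)
P=np.array([.4903,.0276])
for nm,p,zz in(('line1 near',(232,375),.03),('line2 far',(490,344),.03),('line2 near',(310,441),.03),('floor front',(318,450),.022),('scr',(141,364),.034),('scr',(577,338),.034),('scr',(308,507),.034)):
    w=ray(S,*g(*p),zz)[:2]; print(nm,((w-P)@X).round(4),((w-P)@Y).round(4))
```

```text
ctr [0.49373271 0.02765487] off tool -0.001060918443748177 -0.000973780699554679 near edge mid -0.00032858871902996783 -0.01931222894862428 0.0719748495814507
nut 0.02766361941082772 -0.002245786775092417
line1 near 0.0364 0.023
line2 far -0.0384 -0.0235
line2 near 0.0367 -0.0184
floor front 0.0325 -0.0171
scr 0.0583 0.0441
scr -0.0595 -0.044
scr 0.0584 -0.0438
```

>>> arm_command:
  steps:
    - [0.04,0,0.1,0,-1]
    - [0,0,0.15,0,-1]
    - [0,0,0.1,0,-1]
    - [0,0,0,0,-1]
    - [0,0,0,0,-1]
    - [0,0,0,0,-1]

```text
time: 8.38
tcp_pos: [0.4904, 0.0274, 0.0665]
orientation: [[-0.938, -0.347, 0.0], [-0.347, 0.938, -0.0], [-0.0, -0.0, -1.0]]
wrist_force: [0.0, -0.4, -1.1]
grip_width: 0.272
grip_force: 40.3
```

>>> arm_command:
  steps:
    - [0,0,0.04,0,-1]
    - [0,0,0.04,0,-1]
    - [0,0,0.04,0,-1]
    - [0,0,0,0,-1]
    - [0,0,0,0,-1]

```text
time: 9.0
tcp_pos: [0.4902, 0.0274, 0.0603]
orientation: [[-0.938, -0.347, -0.0], [-0.347, 0.938, 0.0], [-0.0, 0.0, -1.0]]
wrist_force: [-0.3, 0.1, -0.7]
grip_width: 0.271
grip_force: 40.3
```

>>> arm_command:
  steps:
    - [0,0,0.03,0,-1]
    - [0,0,0.03,0,-1]
    - [0,0,0.02,0,-1]
    - [0,0,0,0,-1]
    - [0,0,0,0,-1]

```text
time: 9.62
tcp_pos: [0.4901, 0.0274, 0.0563]
orientation: [[-0.938, -0.347, -0.0], [-0.347, 0.938, 0.0], [0.0, 0.0, -1.0]]
wrist_force: [0.2, -0.2, -1.2]
grip_width: 0.27
grip_force: 40.3
```

>>> arm_command:
  steps:
    - [0,0,0.015,0,-1]
    - [0,0,0.01,0,-1]
    - [0,0,0,0,-1]
    - [0,0,0,0,-1]

```text
time: 10.12
tcp_pos: [0.4903, 0.0274, 0.056]
orientation: [[-0.938, -0.347, 0.0], [-0.347, 0.938, -0.0], [-0.0, -0.0, -1.0]]
wrist_force: [-4.8, 0.7, 7.9]
grip_width: 0.269
grip_force: 41.6
```

Contact with the floor comes at the expected height, so I'll release and back off.

>>> arm_command:
  steps:
    - [0,0,0,0,0.2]
    - [0,0,0,0,0.2]
    - [0,0,0,0,0.2]
    - [0,0,0,0,0.2]
    - [0,0,0,0,0.2]
    - [0,0,-0.3,0,0.2]
    - [0,0,-0.8,0,0.2]
    - [0,0,-0.9,0,0.2]
    - [0,0,-0.9,0,0.2]
    - [0,0,0,0,-1]
    - [0,0,0,0,-1]

```text
time: 11.5
tcp_pos: [0.4903, 0.0274, 0.2004]
orientation: [[-0.938, -0.347, 0.001], [-0.347, 0.938, -0.0], [-0.001, -0.0, -1.0]]
wrist_force: [-0.8, 0.4, 0.0]
grip_width: 0.179
grip_force: 0.0
```

Run:
```python
from h import *
S=snap('side','side4');T=snap('top','top4');s=arm.sense();print(s['tcp_pos'],s['wrist_force'],s['grip_width'])
a=cv2.resize(S['frame'][170:260,215:315],None,fx=5,fy=5,interpolation=cv2.INTER_CUBIC)
b=cv2.resize(S['frame'][290:370,300:380],None,fx=5.625,fy=5.625,interpolation=cv2.INTER_CUBIC)[:450,:300]
cv2.imwrite('pics/crop7.png',np.hstack([a,b]))
X=s['orientation'][:2,0];Y=s['orientation'][:2,1];D=np.array([.5256,-.2992])-s['tcp_pos'][:2];print(D@X,D@Y)
```

```text
[0.48959818 0.02753174 0.19909657] [0.06872986 0.06347275 0.27109066] 0.007563600670725184
0.07956710166659565 -0.31893385089801457
```

View pics/crop7.png

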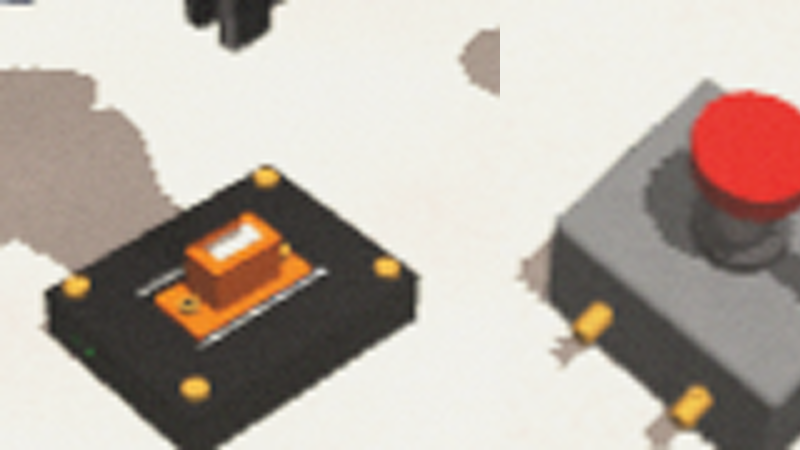

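The cartridge sits flush in the pocket between the white lines, and the plunger is still up. Next is the gauge direction relative to the tool.

Run:
```python
from h import *
T=dict(np.load('top0.npz'));S=dict(np.load('side0.npz'));C=np.array([.5256,-.2992])
for w in(ray(T,(775.5)/3.4-.5+180,(62.5)/3.4-.5+200,.105),ray(S,398.5/1.8-.5+140,433/1.8-.5+90,.095)):
    d=w[:2]-C;print(w.round(4),np.linalg.norm(d),np.arctan2(d[1],d[0]))
s=arm.sense();print(np.arctan2(*s['orientation'][1::-1,1]),s['joint_positions'])
```

```text
[ 0.5342 -0.3251  0.105 ] 0.027284031922287854 -1.2503579797559592
[ 0.5371 -0.3328  0.095 ] 0.035539278539076104 -1.2419783830512412
1.9250279254432003 [-2.11342391e-01 -2.35759737e-01 -3.27238776e-01  1.48092679e+00
  8.33805700e-05 -5.65574670e-01]
```

The gauge lies along the tool's y line, so I'll turn the tool a quarter first, then go above the plunger.

>>> arm_command:
  steps:
    - [0,0,0,0.98,-1]
    - [0,0,0,0.98,-1]
    - [0,0,0,0.98,-1]
    - [0,0,0,0.98,-1]
    - [0,0,0,0.98,-1]
    - [0,0,0,0.98,-1]
    - [0,0,0,0.98,-1]
    - [0,0,0,0.98,-1]
    - [0,0,0,0.98,-1]
    - [0,0,0,0.98,-1]

```text
time: 12.85
tcp_pos: [0.4895, 0.0276, 0.1988]
orientation: [[-0.908, 0.419, -0.002], [0.419, 0.908, 0.001], [0.002, -0.0, -1.0]]
wrist_force: [0.3, -0.3, 0.3]
grip_width: 0.001
grip_force: 0.0
```

>>> arm_command:
  steps:
    - [0,0,0,0.98,-1]
    - [0,0,0,0.98,-1]
    - [0,0,0,0.98,-1]
    - [0,0,0,0.98,-1]
    - [0,0,0,0.98,-1]
    - [0,0,0,0.98,-1]
    - [0,0,0,0.98,-1]
    - [0,0,0,0.98,-1]
    - [0,0,0,0.98,-1]
    - [0,0,0,0.98,-1]
    - [0,0,0,0,-1]

```text
time: 14.22
tcp_pos: [0.4896, 0.0276, 0.199]
orientation: [[-0.35, 0.937, -0.002], [0.937, 0.35, 0.0], [0.001, -0.001, -1.0]]
wrist_force: [0.3, 0.2, -0.6]
grip_width: 0.002
grip_force: 0.0
```

>>> arm_command:
  steps:
    - [-0.8,-0.2,0,0,-1]
    - [-0.8,-0.2,0,0,-1]
    - [-0.8,-0.2,0,0,-1]
    - [-0.8,-0.2,0,0,-1]
    - [-0.8,-0.2,0,0,-1]
    - [-0.8,-0.2,0,0,-1]
    - [-0.8,-0.2,0,0,-1]
    - [-0.77,-0.22,0,0,-1]
    - [0,0,0,0,-1]
    - [0,0,0,0,-1]
    - [0,0,0,0,-1]

```text
time: 15.6
tcp_pos: [0.5256, -0.2982, 0.2]
orientation: [[-0.351, 0.936, -0.0], [0.936, 0.351, 0.0], [0.0, 0.0, -1.0]]
wrist_force: [-0.1, -0.8, 0.2]
grip_width: -0.003
grip_force: 0.0
```

>>> arm_command:
  steps:
    - [0,0,0.5,0,-1]
    - [0,0,0.5,0,-1]
    - [0,0,0.4,0,-1]
    - [0,0,0.1,0,-1]
    - [0,0,0,0,-1]
    - [0,0,0,0,-1]
    - [0,0,0,0,-1]

```text
time: 16.48
tcp_pos: [0.526, -0.2996, 0.1259]
orientation: [[-0.349, 0.937, 0.001], [0.937, 0.349, -0.001], [-0.001, 0.001, -1.0]]
wrist_force: [-0.7, -0.4, -0.2]
grip_width: -0.001
grip_force: 0.0
```

>>> arm_command:
  steps:
    - [0,0,0.06,0,-1]
    - [0,0,0.06,0,-1]
    - [0,0,0,0,-1]
    - [0,0,0,0,-1]

```text
time: 16.98
tcp_pos: [0.5256, -0.2993, 0.1191]
orientation: [[-0.349, 0.937, 0.0], [0.937, 0.349, 0.0], [-0.0, 0.0, -1.0]]
wrist_force: [0.4, -0.2, 1.4]
grip_width: -0.006
grip_force: 0.8
```

>>> arm_command:
  steps:
    - [0,0,0.06,0,-1]
    - [0,0,0.06,0,-1]
    - [0,0,0.05,0,-1]
    - [0,0,0.05,0,-1]
    - [0,0,0,0,-1]
    - [0,0,0,0,-1]
    - [0,0,0,0,-1]

```text
time: 17.85
tcp_pos: [0.5256, -0.2994, 0.1085]
orientation: [[-0.35, 0.937, 0.0], [0.937, 0.35, -0.0], [-0.0, 0.0, -1.0]]
wrist_force: [-1.8, 1.2, 7.0]
grip_width: -0.001
grip_force: 3.6
```

>>> arm_command:
  steps:
    - [0,0,0.03,0,-1]
    - [0,0,0,0,-1]
    - [0,0,0,0,-1]
    - [0,0,0,0,-1]
    - [0,0,0,0,-1]
    - [0,0,0,0,-1]
    - [0,0,0,0,-1]

```text
time: 18.73
tcp_pos: [0.5256, -0.2993, 0.107]
orientation: [[-0.349, 0.937, 0.0], [0.937, 0.349, -0.0], [-0.0, 0.0, -1.0]]
wrist_force: [-2.2, 2.4, 8.3]
grip_width: -0.006
grip_force: 3.8
```

Run:
```python
from h import *
S=snap('side','side5');s=arm.sense();print(s['tcp_pos'],s['wrist_force'])
b=cv2.resize(S['frame'][170:370,215:400],None,fx=3,fy=3,interpolation=cv2.INTER_CUBIC)
cv2.imwrite('pics/crop8.png',b)
```

```text
[ 0.52561479 -0.29934621  0.10701231] [-1.45466479  1.23687974  8.41225308]
```

View pics/crop8.png

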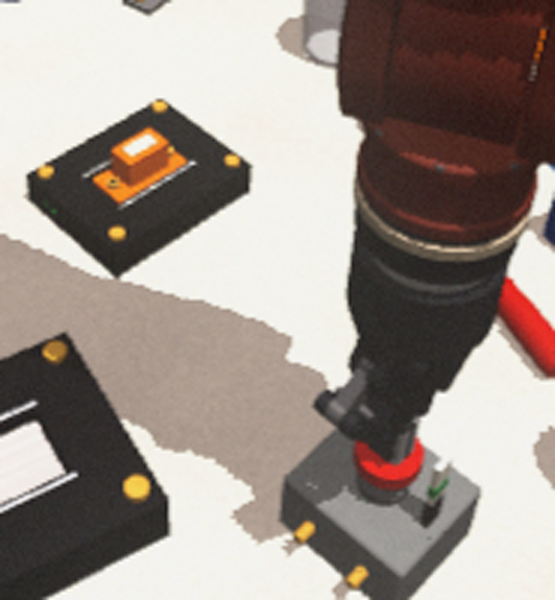

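The cartridge is still seated at crop (140,165). The shut fingers hold the cap down at (390,460), level with the green band at (437,485), with about 8.3 N on it, which matches half travel. Handing in.

```bash
python3 -c "
from workcell import arm
print(arm.job_done())"
```

```text
the job is handed in; nothing more can be done
None
```

The orange cartridge sits flush in the station's pocket and is let go. The closed fingers are holding the plunger about 12 mm down with about 8.3 N. The job was handed in at about 19 s; no verdict came back.

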